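# Follow a swinging strainer with the drip pan

## Task

Pick up the drip pan by its upright grip, with it in hand push the hanging strainer at least 35 degrees aside, and let the strainer swing freely. While it is still swinging widely, follow it with the pan held up level and centred close beneath it (a few centimetres below, without touching it) for 5 seconds without a break, starting soon after you let go. Then set the pan down flat in the middle of the cork mat, lined up with the mat's long side, let go of it, and leave the slab mold, the small bowl and the spoon where they are; be gentle with the strainer throughout and do not push it to its stops.

Things in the scene. Friction and masses are not known exactly. Their poses are not given: they have to be found in the camera images.
- pan: round aluminium drip pan with a bar and a black upright grip at one end, 228 long, about 0.2 kg. Origin: underside, middle of its length; x runs from the grip towards the pan, z up. Pan: outer radius 60 at the rim, inner 57, 26 high, centre at x=+54. Grip: box post 34 (x) by 24 (y), from z=0 to 95, centre at x=-96; grip it across y
- pan_center (a point): centre of the pan's underside, 54 mm along x from the pan body's origin; the pan's rim is 26 mm above it
- pan_grip (a point): point in the upright grip 75 mm above its foot, 150 mm from the pan's centre line: a good place for the TCP
- strainer: round wire-mesh strainer basket hanging by a bail from a sprung swing arm, fixed to the arm and turning with it. Origin: middle of its underside, 150 mm above the counter, z up; x points level to the upright axis of the rack's post, about which it goes round at radius 190 mm. Basket radius 28 at the bottom, 41 at 20 mm up, 45 at the rim 60 mm up
- rack_end (a point): end of the swing arm, 202 mm above the strainer's origin: a 12 mm bar to a fixed post 22 thick, 340 high. The arm, at rest as found, swings 0.95 rad either way to its stops; spring 0.040 N m/rad back to rest, damping 0.0021 N m s/rad, inertia with strainer 0.0165 kg m2 nominal, 0.5 kg (true mass within 30 percent): period near 4 s, amplitude down to 1/e in some 16 s
- mat: cork mat, fixed, 320 (x) by 220 (y), 4 thick; origin: centre of its underside, x along its long side
- slab_mold: bystander, loose: blue silicone slab mold, 130 x 190 x 30, open cavities up; origin: underside
- prep_bowl: bystander, loose: small white bowl, 80 across, 35 high; origin: underside
- spoon: bystander, loose: metal spoon lying flat; origin: the underside of its middle, lying along x
Not all that is in view belongs to the job. Leave any red or turquoise look-alike of the pan alone.

How it is judged (in metres and radians):
On the way, in this order (a step that is already met when the one before it is completed fails the run):
1. the strainer is at least 108 mm (33 degrees) aside while the pan is held up (its underside over 60 mm above the counter) (distance of strainer from where it was at the start of the episode above 0.108 m and height (world z) of pan_center above 0.06 m), for 0.03 s.
2. for 5 s the strainer swings free and wide (25 mm off its middle or over 0.034 m/s), untouched, the pan level and centred within 30 mm of it, the strainer 26 to 85 mm above the pan's underside ((distance of strainer from where it was at the start of the episode above 0.025 m or linear speed of strainer above 0.034 m/s) and horizontal distance between pan_center and strainer below 0.03 m and z of strainer in the frame of pan between 0.026 and 0.085 m and angle between pan's own z axis and vertical below 0.2 rad and contact force between strainer and anything else below 0.05 N), for 5 s.
At the end, for the whole second after the job is handed in: the pan stands flat and still on the cork mat, its middle within 35 mm of the mat's middle along each side, its length within 0.25 rad of the mat's long side (either way round) (x of pan in the frame of mat between -0.035 and 0.035 m and y of pan in the frame of mat between -0.035 and 0.035 m and angle between the x axis of pan and the x axis of mat, either way round below 0.25 rad and angle between pan's own z axis and vertical below 0.05 rad and z of pan in the frame of mat between 0 and 0.008 m and linear speed of pan below 0.02 m/s); the robot touches nothing.
It fails at once if the strainer is driven hard: faster than 0.4 m/s, pushed with more than 10 N, or against its stops (over 170 mm from its rest) (linear speed of strainer above 0.4 m/s or distance of strainer from where it was at the start of the episode above 0.17 m or contact force between strainer and anything else above 10 N).
It fails at once if the pan is tipped more than 0.5 rad (angle between pan's own z axis and vertical above 0.5 rad).
It fails at once if a bystander is moved more than 40 mm (distance of any of slab_mold, prep_bowl, spoon from where it was at the start of the episode above 0.04 m).
It also fails if it takes over 64 s, if anything falls off the work surface, if the arm or the gripper's body presses on something with over 40 N, if the wrist force passes 120 N, or if a joint passes its speed limit or range.

## Robot

A 7-joint arm with a two-finger parallel gripper is mounted at the origin on the work surface. World frame = base frame: x ahead of the robot, y to its left, z up, the work surface at z = 0. Lengths are in mm, angles in rad, forces in N, time in s.
With the tool pointing down it reaches from about 425 to 825 mm from the base axis. Payload 3.6 kg.
Tool frame: the origin (TCP) lies between the finger pads, 19 mm behind the fingertips; this is the grasp point; z points along the fingers, y is the line along which they close (so a half turn about z gives the same grasp; the last joint's range is limited). The gripper opens to 93 mm and grips with 3 to 60 N. Pads are 15 mm wide; open, the fingers measure 128 mm over their backs; the gripper's body (75 mm by 188 mm) begins 65 mm behind the grasp point.
Start: joints at [1.198, 0.615, -0.013, 1.423, 0.008, 1.103, -0.04], TCP at [220.327, -611.489, 237.44] pointing down, gripper open.
Joint ranges: [-3.12, 3.12], [-0.3, 2.06], [-1.34, 1.32], [0.26, 2.42], [-1.36, 4.5], [0.01, 1.98], [-2.84, 2.84]. Speed limits (rad/s): [2.79, 2.79, 3.14, 3.14, 3.14, 3.14, 3.14].

## Interface

Orientations are given as a rotation vector (axis times angle).
In Python, from station import manip gives the robot as it stands. The module is installed in compiled form; this text tells all that it offers.
- The arm moves only by the shell command python3 -m jog 'ROWS' [FORCE]. ROWS is text: rows parted by semicolons, each of 7 numbers parted by spaces: the turn, a rotation vector about the world's x, y, z each as a share of 45 degrees, from -1 to 1, then the shift along the world's x, y, z each as a share of 0.25 m, from -1 to 1, then the opening, from 0 (shut) to 1 (fully open). In form: rx ry rz dx dy dz gripper; .... A call has 1 to 8 rows; each row is the pose to reach, as a shift and turn from the pose commanded when the call began; what a row does not reach only later rows make up. A row lasts 1/8 s, in which the tool goes at most 62.5 mm and 10.7 degrees, less where a joint would pass 70% of its speed; a pose out of reach is approached as far as the arm can. A call with a number of a shift or a turn outside -1 to 1 is refused whole. A call with a gripper value outside its range is refused whole. The fingers move at their own pace and stop on an object; FORCE is the grip in N (left out, the last holds). Time passes only in rows, so rows that repeat a pose let the fingers close. It gives the time, the measured TCP pose, the force, the opening and the grip force at its end, in the units of the state.
- manip.observe(): the state, without advancing time (a new reading comes with each control period).
- manip.get_image(name): name is "scene" or "top" or "wrist"; returns the picture (420x560x3 uint8, red, green, blue); there is no depth.
- manip.camera_params(name): a dict with "K" (3x3 intrinsics, pixels), "k1" (the pictures are not rectified: a ray, as slopes to the right and down, at radius r is drawn at 1 + k1 r^2 times it, then the intrinsics apply), "world_to_cam" (4x4, takes a point from world to camera coordinates); the wrist camera has in their place "hand_eye" (4x4, takes a point from camera to tool coordinates, whose origin is the TCP and whose axes are the flange's). Camera axes: x right, y down, z forward; pixel columns grow to the right and rows downward; lengths in mm; the calibration is good to about 2 mm. A picture is of the moment at which its call begins: read the wrist's pose just before it. camera_params takes no time and is no camera call.
- manip.job_done(): hands the job in; it is judged then, once.
Trained networks look in the newest picture that a camera, given by its name, has taken for a name from the list of things; names that differ only in an ending like _2 or _b are one class to them, and where a whole thing is asked for, a point or a joint stands for the part that bears it (a point fixed in the world has none). Each returns a list of dicts, best first, with "score" (0 to 1); they miss things now and then, are a little off and sometimes report something else, mostly with a low value. They report only what shows in the picture. A call takes as long as a camera call. They do not tell look-alikes from the thing itself.
- manip.recognise(camera, name): "point" ([x, y, z] in mm, in world coordinates, good to about 4 mm: the middle of the surface that is visible of it).
The state is a dict: "time_s": time; "qpos": joint angles; "qvel": joint speeds; "joint_torque": joint torques, N m; "tcp_pos": TCP position; "ee_rot": TCP orientation; "ft_force": force on the tool from outside, world axes, zero at the start; "moment": the same for the moment, N m; "width": finger opening in mm; "grasp_force": force on a finger pad.
Only numpy, scipy, OpenCV 4.12 (cv2) and the standard library are available. Lean on these libraries where they do the work, as an engineer would, in place of code of your own. Each camera call takes 0.05 s, during which the arm holds its last target. There are 200 camera calls.

## Working session

There is one attempt and no reset: what is moved stays moved. The work goes in short steps, Python scripts to look and compute and a shell command to move; the robot and the scene stay as the last step left them, time stands still between calls to the robot, and variables do not carry over. Pictures are saved under pics/ and viewed, at most 10 in all, crops included, and the job is handed in when it is done.

```bash
mkdir -p pics; python3 - <<'E'
from station import manip
import cv2,numpy as np
np.set_printoptions(precision=4,suppress=True)
s=manip.observe(); print(s['time_s'],s['tcp_pos'],s['ee_rot'],s['width'])
for c in ['scene','top']:
    im=manip.get_image(c); cv2.imwrite(f'pics/{c}0.png',im[:,:,::-1])
    for n in ['pan','strainer','mat','slab_mold','prep_bowl','spoon','rack_end','pan_grip']:
        r=manip.recognise(c,n); print(c,n,[(np.round(d['point']).tolist(),round(d['score'],2)) for d in r[:3]])
    p=manip.camera_params(c); print(p)
print(manip.camera_params('wrist'))
E
```

```text
0.0 [ 220.0574 -610.8418  236.3054] [-3.0923 -0.5401  0.0007] 92.89043436834257
scene pan [([514.0, 542.0, 14.0], 0.96), ([611.0, 308.0, 8.0], 0.76), ([218.0, 320.0, 12.0], 0.58)]
scene strainer [([668.0, 43.0, 298.0], 0.93)]
scene mat [([638.0, -298.0, 3.0], 0.79), ([440.0, 36.0, 21.0], 0.67)]
scene slab_mold [([445.0, 36.0, 25.0], 0.74), ([660.0, 17.0, 18.0], 0.67)]
scene prep_bowl [([443.0, 38.0, 23.0], 0.89)]
scene spoon [([499.0, -49.0, 15.0], 0.73)]
scene rack_end [([665.0, 43.0, 295.0], 0.94)]
scene pan_grip [([609.0, 311.0, 4.0], 0.97), ([221.0, 324.0, 15.0], 0.75), ([518.0, 537.0, 14.0], 0.66)]
{'K': array([[417.6901,   0.    , 281.0001],
       [  0.    , 417.6901, 212.1207],
       [  0.    ,   0.    ,   1.    ]]), 'k1': -0.041690196176896226, 'world_to_cam': array([[  -0.3942,    0.919 ,    0.0055,  101.8892],
       [   0.5506,    0.241 ,   -0.7992,  -95.0782],
       [  -0.7358,   -0.312 ,   -0.601 , 1578.3774],
       [   0.    ,    0.    ,    0.    ,    1.    ]])}
top pan [([214.0, 333.0, 0.0], 0.89), ([623.0, 302.0, 2.0], 0.87), ([517.0, 549.0, 1.0], 0.58)]
top strai
[... 496 characters left out ...]
 , 443.6671, 205.8225],
       [  0.    ,   0.    ,   1.    ]]), 'k1': -0.1221130904557038, 'world_to_cam': array([[  -0.0111,   -0.9998,   -0.0139,   97.915 ],
       [  -0.9915,    0.0128,   -0.1298,  473.0945],
       [   0.13  ,    0.0123,   -0.9914, 1372.4199],
       [   0.    ,    0.    ,    0.    ,    1.    ]])}
{'K': array([[307.2839,   0.    , 279.8946],
       [  0.    , 307.2839, 210.3623],
       [  0.    ,   0.    ,   1.    ]]), 'k1': -0.06794849652715766, 'hand_eye': array([[   0.0009,   -0.9709,   -0.2393,   65.8335],
       [   1.    ,    0.0006,    0.0013,   -1.6959],
       [  -0.0011,   -0.2393,    0.9709, -147.1408],
       [   0.    ,    0.    ,    0.    ,    1.    ]])}
```

View pics/top0.png

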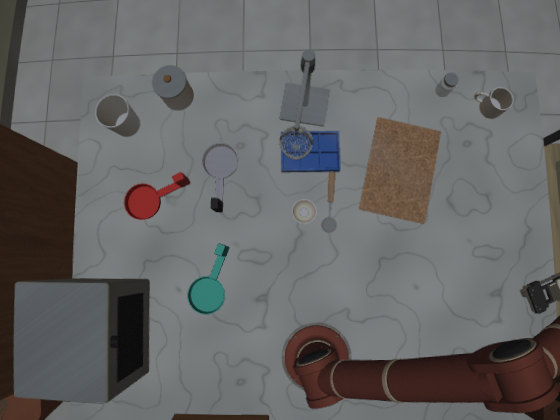

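View pics/scene0.png

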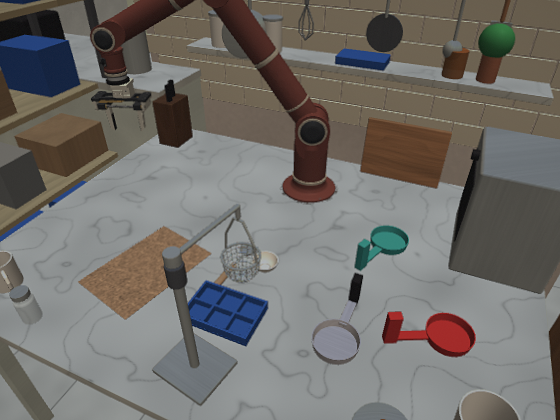

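Top view: the grey pan has its centre at about (221,161) and its grip at about (217,205). The strainer is at about (297,143), the post top at about (308,58), and the mat corners are (378,118), (441,130), (426,223) and (359,209). The red and turquoise look-alikes are to the left.

```bash
cat > h.py <<'E'
import numpy as np,cv2
from station import manip
np.set_printoptions(precision=3,suppress=True)
def ray(c,uv):
    p=manip.camera_params(c);d=np.array([p['k1'],0,0,0])
    x=cv2.undistortPoints(np.array([[uv]],float),p['K'],d)[0,0]
    T=p['world_to_cam'];R=T[:3,:3];o=-R.T@T[:3,3]
    return o,R.T@np.array([x[0],x[1],1])
def onz(c,uv,z):
    o,d=ray(c,uv);return (o+d*(z-o[2])/d[2])
def proj(c,P):
    p=manip.camera_params(c);T=p['world_to_cam']
    P=np.atleast_2d(P).astype(float)
    return cv2.projectPoints(P,cv2.Rodrigues(T[:3,:3])[0],T[:3,3],p['K'],np.array([p['k1'],0,0,0.]))[0][:,0]
def tri(uv1,uv2):
    o1,d1=ray('scene',uv1);o2,d2=ray('top',uv2)
    s=np.linalg.lstsq(np.c_[d1,-d2],o2-o1,rcond=None)[0]
    a,b=o1+s[0]*d1,o2+s[1]*d2
    return (a+b)/2,np.linalg.norm(a-b)
E
python3 - <<'E'
from h import *
print('pan rim top',onz('top',(221,161),26),'scene',onz('scene',(336,341),26))
print('grip top',onz('top',(217,207),95),'scene',onz('scene',(356,279),95))
print('mat',[onz('top',u,4)[:2] for u in [(378,118),(441,130),(426,223),(359,209)]])
print('post',onz('top',(308,57),340),tri((176,252),(308,57)))
print('base corners',[onz('top',u,5)[:2] for u in [(286,84),(329,88),(325,126),(281,120)]])
print('armend',onz('top',(296,130),352),onz('scene',(238,210),352),tri((238,210),(296,130)))
print('basket rim',onz('top',(297,142),210),onz('scene',(241,256),210))
for c in ('top','scene'):
    im=cv2.imread(f'pics/{c}0.png')
    b=dict(top=(255,30,360,230),scene=(150,190,290,380))[c]
    cv2.imwrite(f'pics/{c}_crop.png',cv2.resize(im[b[1]:b[3],b[0]:b[2]],None,fx=3,fy=3,interpolation=cv2.INTER_CUBIC))
a=cv2.imread('pics/top_crop.png');b=cv2.imread('pics/scene_crop.png')
h=600;m=np.zeros((h,800,3),np.uint8);m[:600,:315]=a;m[:570,330:750]=b;cv2.imwrite('pics/crop.png',m)
E
```

```text
pan rim top [623.992 295.567  26.   ] scene [638.11 306.29  26.  ]
grip top [464.949 295.579  95.   ] scene [487.432 306.595  95.   ]
mat [array([ 769.481, -223.638]), array([ 727.285, -435.474]), array([ 415.82 , -365.751]), array([ 464.385, -148.52 ])]
post [825.294  22.006 340.   ] (array([813.955,  25.533, 359.505]), np.float64(5.953603164044222))
base corners [array([892.595,  82.105]), array([876.314, -62.681]), array([742.838, -45.438]), array([765.596, 100.232])]
armend [623.011  56.792 352.   ] [646.404  66.725 352.   ] (array([627.99 ,  56.278, 336.295]), np.float64(0.5487006673154169))
basket rim [631.754  52.118 210.   ] [635.736  59.829 210.   ]
```

View pics/crop.png

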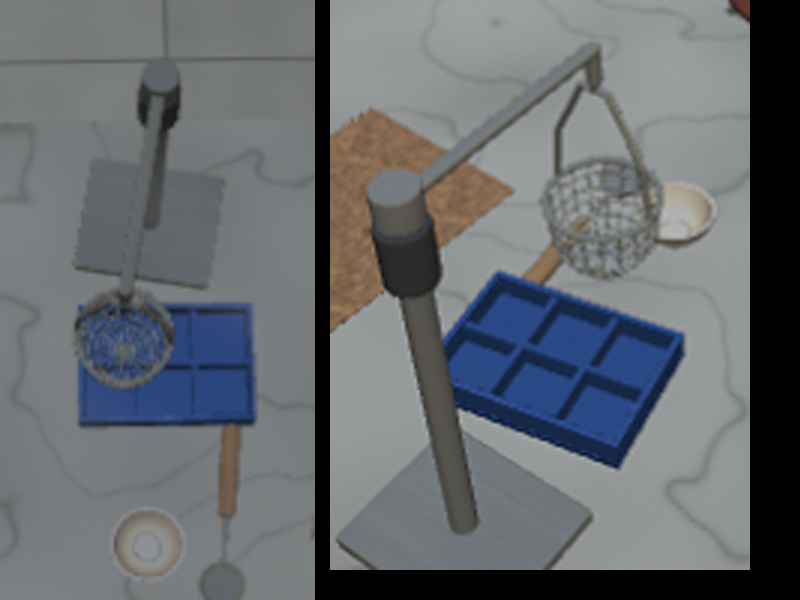

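The crop shows the post foot at top pixel (305.7,105) and the strainer rim centre at (296.3,142.7). That puts the post axis near (819,19) and the strainer near (632,53), a radius of 190, which matches. I'll move over to the pan now.

```bash
python3 -m jog '0 0 -0.44 0.52 1 0.1 1;0 0 -0.44 0.52 1 0.1 1;0 0 -0.44 0.52 1 0.1 1;0 0 -0.44 0.52 1 0.1 1;0 0 -0.44 0.52 1 0.1 1;0 0 -0.44 0.52 1 0.1 1' && python3 -m jog '0 0 0 0.4 1 0 1;0 0 0 0.4 1 0 1;0 0 0 0.4 1 0 1;0 0 0 0.4 1 0 1;0 0 0 0.4 1 0 1' && python3 -m jog '0 0 0 0 1 0 1;0 0 0 0 1 0 1;0 0 0 0 1 0 1;0 0 0 0 1 0 1;0 0 0 0 1 0 1' && python3 -m jog '0 0 0 -0.1 0.7 0 1;0 0 0 -0.1 0.7 0 1;0 0 0 -0.1 0.7 0 1;0 0 0 -0.1 0.7 0 1;0 0 0 -0.1 0.7 0 1'
python3 - <<'E'
from h import *
s=manip.observe();print(s['time_s'],s['tcp_pos'],s['ee_rot'],s['qpos'])
im=manip.get_image('wrist');cv2.imwrite('pics/w1.png',im[:,:,::-1])
for n in('pan','pan_grip'):print(n,[(np.round(d['point']),round(d['score'],2)) for d in manip.recognise('wrist',n)])
E
```

```text
time_s: 1.65
tcp_pos: [352.4, -358.9, 263.1]
ee_rot: [-3.141, -0.011, -0.003]
ft_force: [-0.4, -0.4, 0.4]
width: 93.1
grasp_force: 0.0
time_s: 2.28
tcp_pos: [451.8, -109.0, 262.5]
ee_rot: [-3.141, -0.008, -0.002]
ft_force: [-0.1, -0.7, 0.0]
width: 92.9
grasp_force: 0.0
time_s: 2.9
tcp_pos: [450.6, 143.0, 262.5]
ee_rot: [-3.139, -0.014, -0.001]
ft_force: [-0.2, -0.5, -0.1]
width: 93.2
grasp_force: 0.0
time_s: 3.52
tcp_pos: [427.0, 310.8, 262.0]
ee_rot: [3.139, -0.006, 0.0]
ft_force: [0.9, 0.0, 0.4]
width: 93.4
grasp_force: 0.0
3.525 [426.991 310.839 261.975] [ 3.139 -0.006  0.   ] [-0.537  0.407 -0.195  1.735  0.093  1.01  -2.34 ]
pan [(array([209., 326.,   5.]), 0.9), (array([520., 545.,   6.]), 0.73), (array([606., 306.,   3.]), 0.65)]
pan_grip [(array([607., 304.,   8.]), 0.81), (array([212., 328.,   4.]), 0.77), (array([522., 543.,   9.]), 0.67)]
```

View pics/w1.png

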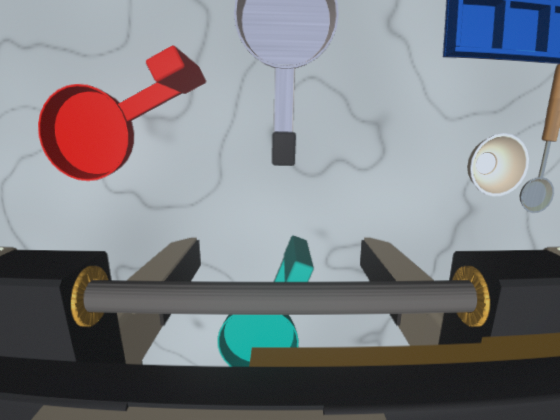

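The wrist view shows the pan's black grip with its top face centred at about (284,149), about 24 by 33 px as expected at z=95. The pan centre is at about (287,19).

```bash
python3 - <<'E'
from h import *
from scipy.spatial.transform import Rotation as Ro
p=manip.camera_params('wrist')
t=np.array([426.991,310.839,261.975]);R=Ro.from_rotvec([3.139,-.006,0]).as_matrix()
def w(uv,z):
    x=cv2.undistortPoints(np.array([[uv]],float),p['K'],np.array([p['k1'],0,0,0]))[0,0]
    H=p['hand_eye'];o=t+R@H[:3,3];d=R@H[:3,:3]@np.array([x[0],x[1],1]);return o+d*(z-o[2])/d[2]
print('grip',w((284,149),95),[w(u,95)[:2] for u in [(272.5,132),(296,132),(272.5,165),(296,165)]])
print('pan',w((286.5,19),26),w((239,16),26),w((334,16),26),'bar',w((285,70),5),w((284,128),5))
print('post foot',onz('top',(305.7,105),5),onz('scene',(195,366),5),'post top',onz('top',(308.3,54),362))
print('rim',onz('top',(296.3,142.7),210),onz('scene',(240.7,253.3),210))
for P in [(632,53,210),(819,19,362),(819,19,0)]: print(P,proj('top',P),proj('scene',P))
E
```

```text
grip [478.517 307.315  95.   ] [array([495.255, 318.751]), array([495.198, 295.369]), array([462.504, 319.014]), array([462.432, 295.102])]
pan [622.815 303.235  26.   ] [626.404 357.396  26.   ] [626.428 248.944  26.   ] bar [571.125 304.551   5.   ] [501.061 305.816   5.   ]
post foot [816.822  17.111   5.   ] [820.166  23.122   5.   ] post top [822.814  22.123 362.   ]
rim [629.744  54.122 210.   ] [627.843  54.922 210.   ]
(632, 53, 210) [[296.686 141.92 ]] [[239.136 254.187]]
(819, 19, 362) [[309.552  55.352]] [[169.502 251.477]]
(819, 19, 0) [[305.075 104.915]] [[194.027 366.184]]
```

```bash
python3 -m jog '0 0 0 0.206 -0.014 0 1;0 0 0 0.206 -0.014 -0.2 1;0 0 0 0.206 -0.014 -0.4 1;0 0 0 0.206 -0.014 -0.6 1;0 0 0 0.206 -0.014 -0.7 1;0 0 0 0.206 -0.014 -0.748 1;0 0 0 0.206 -0.014 -0.748 1' && python3 -m jog '0 0 0 0 0 0 0;0 0 0 0 0 0 0;0 0 0 0 0 0 0;0 0 0 0 0 0 0;0 0 0 0 0 0 0;0 0 0 0 0 0 0' 50
```

```text
time_s: 4.55
tcp_pos: [477.3, 309.2, 75.4]
ee_rot: [3.141, -0.002, -0.0]
ft_force: [-0.4, 0.1, 0.5]
width: 92.8
grasp_force: 0.0
time_s: 5.3
tcp_pos: [476.8, 310.0, 75.4]
ee_rot: [-3.142, -0.0, -0.0]
ft_force: [0.1, -0.2, 0.0]
width: 37.4
grasp_force: 0.0
```

```bash
python3 -m jog '0 0 0 0 0 0 0;0 0 0 0 0 0 0;0 0 0 0 0 0 0;0 0 0 0 0 0 0' 50 && python3 -m jog '0 0 0 0 0 0.06 0;0 0 0 0 0 0.15 0;0 0 0 0 0 0.3 0;0 0 0 0 0 0.45 0;0 0 0 0 0 0.6 0;0 0 0 0 0 0.66 0;0 0 0 0 0 0.66 0'
python3 - <<'E'
from h import *
s=manip.observe();print(s['time_s'],s['tcp_pos'],s['ee_rot'],s['qpos'],s['moment'])
im=manip.get_image('wrist');cv2.imwrite('pics/w2.png',im[:,:,::-1])
im=manip.get_image('scene');cv2.imwrite('pics/s2.png',im[:,:,::-1])
m=np.zeros((420,800,3),np.uint8);m[:,:500]=cv2.imread('pics/s2.png')[:,60:];m[:300,500:]=cv2.imread('pics/w2.png')[:300,130:430];cv2.imwrite('pics/m2.png',m)
E
```

```text
time_s: 5.8
tcp_pos: [476.7, 309.6, 75.3]
ee_rot: [3.141, 0.0, -0.001]
ft_force: [-0.1, -2.0, 0.2]
width: 23.8
grasp_force: 49.5
time_s: 6.68
tcp_pos: [476.9, 310.4, 241.2]
ee_rot: [-3.14, -0.001, -0.002]
ft_force: [0.0, -1.2, -2.8]
width: 23.9
grasp_force: 49.5
6.675 [476.871 310.377 241.167] [-3.14  -0.001 -0.002] [-0.494  0.489 -0.187  1.658  0.103  1.003 -2.285] [ 0.023  0.185 -0.045]
```

View pics/m2.png

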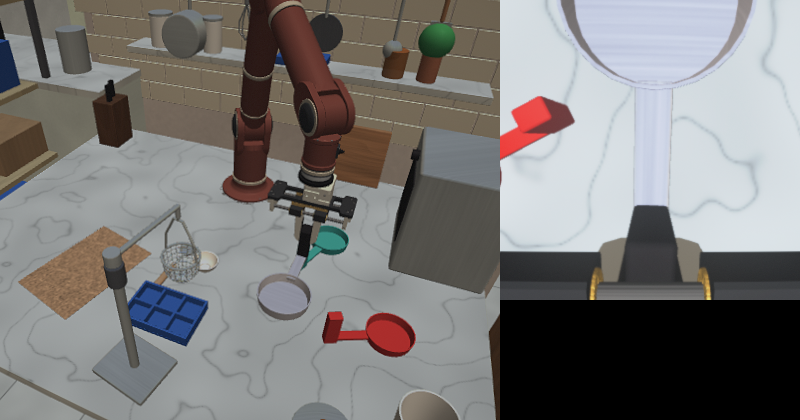

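The pan is lifted and level, with the bar running straight ahead from the tool. I'll pre-position it on the strainer's +y side, then check detection there with both cameras.

```bash
python3 -m jog '0 0 0 0.02 -0.1 0 0;0 0 0 0.05 -0.25 0 0;0 0 0 0.08 -0.4 0 0;0 0 0 0.1 -0.49 0 0;0 0 0 0.104 -0.516 0 0;0 0 0 0.104 -0.516 0 0'
python3 - <<'E'
from h import *
ss=[manip.observe()['tcp_pos'] for _ in range(3)];print(ss)
im=manip.get_image('top');cv2.imwrite('pics/t3.png',im[:,:,::-1])
for n in('strainer','rack_end','pan'):
  for c in('top','scene'):
    if c=='scene' and n=='strainer':manip.get_image(c)
    print(n,c,[(np.round(d['point']),round(d['score'],2)) for d in manip.recognise(c,n)][:4])
s=manip.observe()['tcp_pos']
print(s,proj('top',(s[0]+151,s[1],s[2]-49)))
E
```

```text
time_s: 7.52
tcp_pos: [502.2, 181.4, 239.5]
ee_rot: [-3.142, -0.001, 0.003]
ft_force: [-0.2, 0.6, -1.6]
width: 23.8
grasp_force: 49.5
[array([502.21, 181.42, 239.51]), array([502.21, 181.42, 239.51]), array([502.21, 181.42, 239.51])]
strainer top [(array([663.,  43., 309.]), 0.83)]
strainer scene [(array([667.,  45., 296.]), 0.57)]
rack_end top [(array([664.,  47., 312.]), 0.87), (array([ 594., -290.,    4.]), 0.16)]
rack_end scene [(array([665.,  44., 293.]), 0.77)]
pan top [(array([517., 548.,   1.]), 0.87), (array([217., 333.,   1.]), 0.84), (array([678., 166., 166.]), 0.71)]
pan scene [(array([632., 187., 177.]), 0.94), (array([218., 322.,  13.]), 0.69)]
[502.661 181.612 240.453] [[251.689 137.063]]
```

View pics/t3.png

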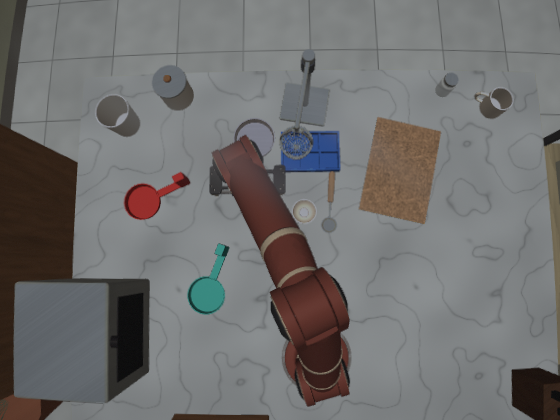

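Top view: the pan rim shows at about (255,139) beside the strainer at (297,143), clear of it. I'll work out the pan's centre in the tool frame from the stored wrist and top pictures.

```bash
python3 - <<'E'
from h import *
from scipy.optimize import least_squares
p=manip.camera_params('wrist');H=p['hand_eye']
def wt(uv,z):
    x=cv2.undistortPoints(np.array([[uv]],float),p['K'],np.array([p['k1'],0,0,0]))[0,0]
    o=H[:3,3];d=H[:3,:3]@np.array([x[0],x[1],1]);return o+d*(z-o[2])/d[2]
pts=np.array([wt(u,49)[:2] for u in [(188,1),(383,1),(285,87),(219,62),(352,62)]]);print(pts)
f=least_squares(lambda c:np.hypot(*(pts-c).T)-60,[150,0]);print('wrist fit',f.x,f.fun)
print('bar',[wt(u,70)for u in [(265,130),(303,130),(260,190),(302,190)]])
im=cv2.imread('pics/t3.png');g=cv2.cvtColor(im,cv2.COLOR_BGR2GRAY)
g3=cv2.resize(im[105:185,210:340],None,fx=6,fy=6,interpolation=cv2.INTER_CUBIC)
for q,c in (((653.5,181.5,191.5),(0,0,255)),((645,174,191.5),(0,255,0))):
    a=np.linspace(0,6.28,60);P=np.array(q)+60*np.c_[np.cos(a),np.sin(a),0*a]
    for u in (proj('top',P)-[210,105])*6: cv2.circle(g3,tuple(int(v) for v in u),1,c,-1)
for q in((631,54,210),):
    P=np.array(q)+45*np.c_[np.cos(a),np.sin(a),0*a]
    for u in (proj('top',P)-[210,105])*6: cv2.circle(g3,tuple(int(v) for v in u),1,(0,255,255),-1)
cv2.imwrite('pics/g3.png',g3)
E
```

```text
[[142.715 -55.03 ]
 [143.069  58.835]
 [ 93.789   1.694]
 [108.299 -37.801]
 [108.483  41.757]]
wrist fit [153.893   1.869] [-2.013 -2.015  0.104  0.436  0.441]
bar [array([ 68.666, -11.579,  70.   ]), array([68.702, 14.526, 70.   ]), array([ 26.845, -15.565,  70.   ]), array([26.867, 14.528, 70.   ])]
```

View pics/g3.png

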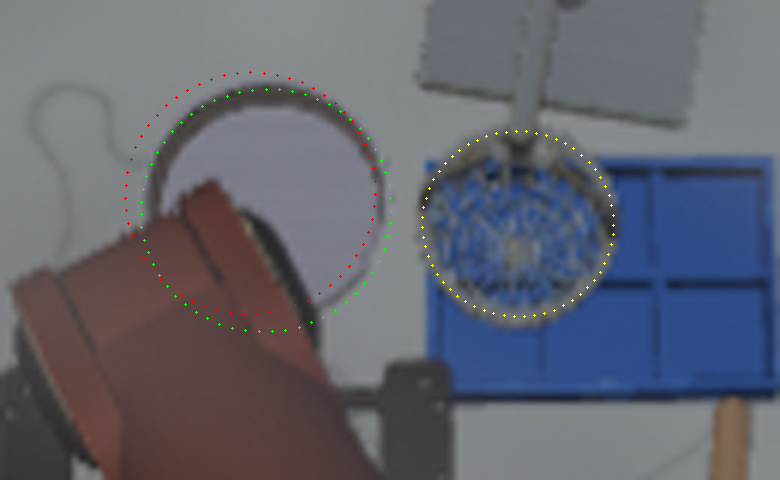

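The green circle fits the pan, centre (645,175) in the top-camera frame. The strainer is at about (629,54) in the same frame, so contact should come after about 19 mm. I'll start the gentle push.

```bash
python3 -m jog '0 0 0 -0.007 -0.032 0 0;0 0 0 -0.012 -0.056 0 0;0 0 0 -0.017 -0.076 0 0;0 0 0 -0.021 -0.096 0 0;0 0 0 -0.026 -0.12 0 0;0 0 0 -0.033 -0.148 0 0;0 0 0 -0.04 -0.18 0 0;0 0 0 -0.048 -0.216 0 0'
python3 - <<'E'
from h import *
manip.get_image('top')
d=manip.recognise('top','strainer');print([(np.round(x['point']),round(x['score'],2)) for x in d])
P=np.array(d[0]['point']);print(np.degrees(np.arctan2(P[1]-20,P[0]-819)),manip.observe()['tcp_pos'],manip.observe()['time_s'])
E
```

```text
time_s: 8.93
tcp_pos: [490.7, 126.4, 240.4]
ee_rot: [-3.142, -0.0, 0.0]
ft_force: [0.6, -0.6, -1.7]
width: 24.1
grasp_force: 49.5
[(array([662.,  18., 303.]), 0.76)]
-179.45120663465383 [490.668 125.23  240.387] 9.025
```

```bash
python3 -m jog '0 0 0 -0.007 -0.032 0 0;0 0 0 -0.016 -0.072 0 0;0 0 0 -0.026 -0.116 0 0;0 0 0 -0.035 -0.16 0 0;0 0 0 -0.046 -0.208 0 0;0 0 0 -0.056 -0.252 0 0;0 0 0 -0.067 -0.292 0 0;0 0 0 -0.075 -0.32 0 0'
python3 - <<'E'
from h import *
im=manip.get_image('top');cv2.imwrite('pics/t5.png',im[:,:,::-1])
d=manip.recognise('top','strainer');print([(np.round(x['point']),round(x['score'],2)) for x in d])
P=np.array(d[0]['point']);print(np.degrees(np.arctan2(P[1]-20,P[0]-819))%360-171.6,manip.observe()['tcp_pos'],manip.observe()['time_s'])
a=np.linspace(0,6.28,60)
g=im[:,:,::-1][80:240,200:400].copy();g=cv2.resize(g,None,fx=4,fy=4,interpolation=cv2.INTER_CUBIC)
for th in (30,35,40):
    f=np.radians(169.8+th);P=np.array([819+192*np.cos(f),20+192*np.sin(f),210])+45*np.c_[np.cos(a),np.sin(a),0*a]
    for u in (proj('top',P)-[200,80])*4: cv2.circle(g,tuple(int(v) for v in u),1,(0,255,255) if th==35 else (0,0,255),-1)
cv2.imwrite('pics/g5.png',g[:600])
E
```

```text
time_s: 10.02
tcp_pos: [471.9, 46.2, 240.4]
ee_rot: [3.142, -0.0, -0.0]
ft_force: [0.9, 0.2, -2.6]
width: 23.4
grasp_force: 49.5
[(array([681., -39., 296.]), 0.96), (array([643.,  44., 170.]), 0.7)]
31.623603949373774 [471.847  45.98  240.44 ] 10.125
```

View pics/g5.png

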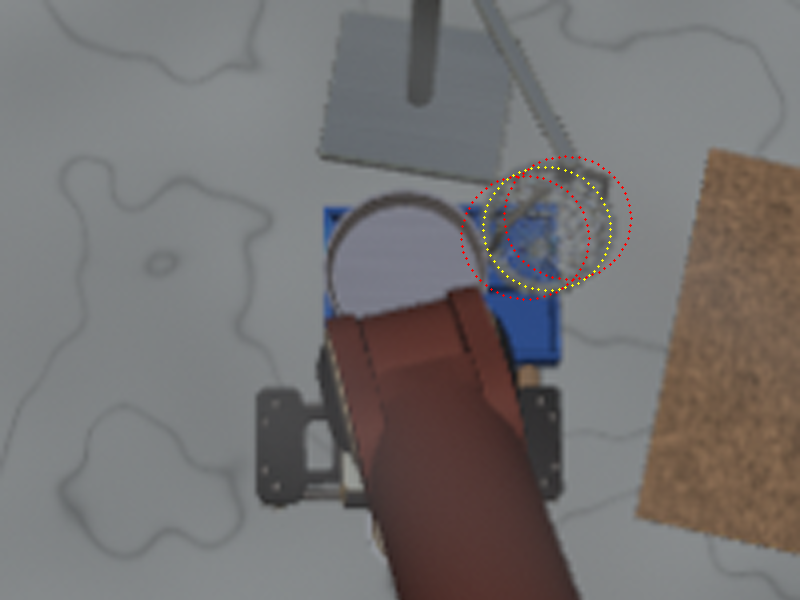

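The strainer is about 36° aside, touching the pan rim at (485,230) in the crop. Before letting go I'll build a more precise angle measure from the arm bar's edges, tested on the stored pictures.

```bash
cat > ang.py <<'E'
from h import *
PX,PY=820.5,21.
def angle(bgr,lo=90,hi=270):
    g=cv2.GaussianBlur(cv2.cvtColor(bgr,cv2.COLOR_BGR2GRAY),(0,0),0.8).astype(np.float32)
    ph=np.radians(np.arange(lo,hi,0.25));r=np.linspace(30,150,60);S=[]
    for off in (-10,0,10):      # centre of bar against its two flanks
        X=PX+np.cos(ph)[:,None]*r-off*np.sin(ph)[:,None];Y=PY+np.sin(ph)[:,None]*r+off*np.cos(ph)[:,None]
        uv=proj('top',np.c_[X.ravel(),Y.ravel(),np.full(X.size,352)]).astype(np.float32)
        S.append(cv2.remap(g,uv[:,0].reshape(X.shape),uv[:,1].reshape(X.shape),cv2.INTER_LINEAR))
    # both flanks differ from the centre with the same sign, or strong edges
    sc=np.median(np.minimum(abs(S[0]-S[1]),abs(S[2]-S[1])),1)
    sc=np.convolve(sc,np.ones(5)/5,'same')
    i=sc.argmax();return np.degrees(ph[i]),sc[i],np.sort(sc)[-40]
E
python3 - <<'E'
from ang import *
for f in('top0','t3','t5'):print(f,angle(cv2.imread(f'pics/{f}.png')))
E
```

```text
top0 (np.float64(175.0), np.float64(23.767578125), np.float64(5.106640625000001))
t3 (np.float64(175.0), np.float64(25.794921875000004), np.float64(5.626953125))
t5 (np.float64(174.0), np.float64(19.451171875), np.float64(7.91416015625))
```

```bash
cat > ang.py <<'E'
from h import *
PX,PY=820.5,21.
ph=np.arange(110,240,0.25);r=np.linspace(40,150,70)
_a=np.radians(ph)[:,None]
_uv=proj('top',np.c_[(PX+np.cos(_a)*r).ravel(),(PY+np.sin(_a)*r).ravel(),np.full(ph.size*r.size,352)]).astype(np.float32)
def polar(bgr):
    g=cv2.GaussianBlur(bgr,(0,0),0.8).astype(np.float32)
    return cv2.remap(g,_uv[:,0].reshape(_a.size,-1),_uv[:,1].reshape(_a.size,-1),cv2.INTER_LINEAR)
BG=np.where((ph<190)[:,None,None],polar(cv2.imread('pics/t5.png')),polar(cv2.imread('pics/top0.png')))
W=np.clip((6-np.abs(np.sin(np.radians(np.arange(-40,40)*.25)))[:,None]*r)*1+.5,0,1)  # bar footprint template
def angle(bgr):
    D=np.minimum(np.abs(polar(bgr)-BG).sum(2),60)-15
    sc=np.array([(W*D[i-40:i+40]).sum()/W.sum() if 40<=i<len(ph)-40 else -99 for i in range(len(ph))])
    i=int(sc.argmax());k=slice(max(i-6,0),i+7);w=np.clip(sc[k]-sc[k].min(),0,None)
    return (w*ph[k]).sum()/w.sum(),sc[i]
E
python3 - <<'E'
from ang import *
for f in('top0','t3','t5'):print(f,angle(cv2.imread(f'pics/{f}.png')))
E
```

```text
top0 (np.float64(168.80094515423255), np.float64(25.457444132569478))
t3 (np.float64(170.15308198424216), np.float64(30.647768299352336))
t5 (np.float64(204.14498086271698), np.float64(16.23580875028282))
```

The angle is about 34.7° by this measure. I'll push 8 mm more, then withdraw back and down under strainer height, and record the swing.

```bash
cat > meas.py <<'E'
import sys,json
from ang import *
n=int(sys.argv[1])
for _ in range(n):
    s=manip.observe();im=manip.get_image('top')[:,:,::-1]
    a,q=angle(np.ascontiguousarray(im))
    open('log.txt','a').write(f"{s['time_s']} {a} {q}\n");print(round(s['time_s'],3),round(a,1),round(q,1),s['tcp_pos'])
E
python3 -m jog '0 0 0 -0.005 -0.016 0 0;0 0 0 -0.007 -0.032 0 0;0 0 0 -0.007 -0.032 0 0;0 0 0 -0.007 -0.032 0 0;0 0 0 -0.007 0.09 -0.08 0;0 0 0 0 0.25 -0.25 0;0 0 0 0 0.25 -0.29 0' && python3 meas.py 3 && python3 -m jog '0 0 0 0 0 0 0;0 0 0 0 0 0 0' && python3 meas.py 2 && python3 -m jog '0 0 0 0 0 0 0;0 0 0 0 0 0 0' && python3 meas.py 2
```

```text
time_s: 11.0
tcp_pos: [470.3, 113.4, 165.8]
ee_rot: [-3.14, -0.012, 0.007]
ft_force: [-0.6, -1.3, -1.2]
width: 23.8
grasp_force: 49.8
11.0 229.0 16.3 [470.257 113.39  165.83 ]
11.05 229.0 16.2 [470.411 110.772 165.553]
11.1 224.3 16.0 [471.23  109.321 166.74 ]
time_s: 11.4
tcp_pos: [472.8, 108.7, 168.9]
ee_rot: [-3.141, 0.003, -0.003]
ft_force: [0.1, 0.2, -1.0]
width: 23.7
grasp_force: 49.8
11.4 219.2 15.5 [472.835 108.699 168.896]
11.45 229.0 15.4 [472.651 108.867 168.757]
time_s: 11.75
tcp_pos: [472.1, 109.5, 168.1]
ee_rot: [-3.141, -0.0, -0.0]
ft_force: [-0.6, -0.1, -0.9]
width: 23.7
grasp_force: 49.8
11.75 219.0 15.9 [472.123 109.453 168.069]
11.8 229.0 16.1 [472.084 109.501 168.008]
```

```bash
sed -i "s/a,q=angle/cv2.imwrite(f'pics\/m_{s[\"time_s\"]:.3f}.png',im);a,q=angle/" meas.py; python3 meas.py 1; python3 - <<'E'
import glob
from ang import *
a=cv2.imread('pics/t5.png').astype(float);b=cv2.imread('pics/top0.png').astype(float);f=glob.glob('pics/m_*.png')[0]
m=cv2.imread(f).astype(float)
print([x[30:70,380:480].mean((0,1)) for x in(a,b,m)])
crop=cv2.imread(f)[30:230,200:380]
d=np.clip(np.abs(m-b).sum(2),0,255).astype(np.uint8)[30:230,200:380]
cv2.imwrite('pics/g6.png',np.hstack([cv2.resize(crop,None,fx=2.2,fy=3-.8),cv2.cvtColor(cv2.resize(d,None,fx=2.2,fy=2.2),cv2.COLOR_GRAY2BGR)]))
E
```

```text
11.85 218.4 16.4 [472.075 109.515 167.951]
[array([127.621, 128.012, 125.04 ]), array([118.129, 118.495, 115.737]), array([128.347, 128.751, 125.767])]
```

View pics/g6.png

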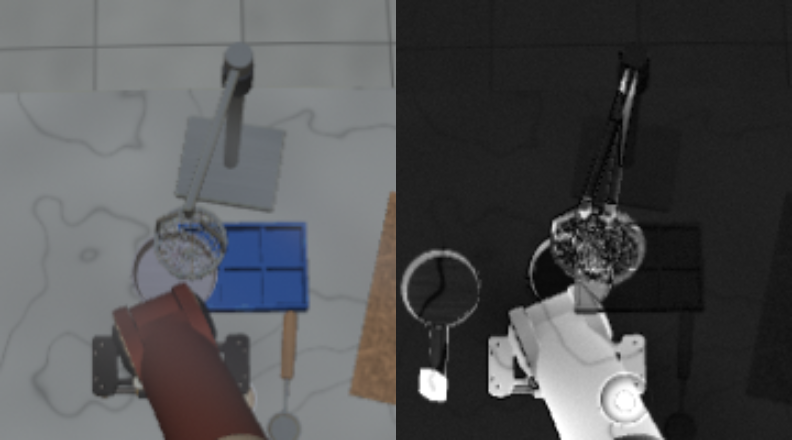

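```bash
python3 - <<'E'
s=open('ang.py').read()
s=s.replace("    g=cv2.GaussianBlur(bgr,(0,0),0.8).astype(np.float32)","    g=cv2.GaussianBlur(bgr,(0,0),0.8).astype(np.float32);g*=125/g[30:70,380:480].mean()")
s=s.replace("sum(2),60)-15","sum(2),60)-12")
open('ang.py','w').write(s)
E
rm log.txt
python3 - <<'E'
from ang import *
for f in('top0','t3','t5','m_11.850'):print(f,angle(cv2.imread(f'pics/{f}.png')))
E
python3 meas.py 2
```

```text
top0 (np.float64(170.11826109202997), np.float64(32.449967424124466))
t3 (np.float64(170.10593020511942), np.float64(32.316201640285136))
t5 (np.float64(204.3623328893272), np.float64(37.90811729291624))
m_11.850 (np.float64(161.76044022330353), np.float64(17.373203045652602))
11.9 159.2 20.7 [472.052 109.534 167.931]
11.95 156.7 21.8 [472.084 109.514 167.924]
```

```bash
printf "11.85 161.76 17\n" >> log.txt; cat > plan.py <<'E'
from h import *
from scipy.optimize import least_squares
L=np.loadtxt('log.txt');C=170.1
f=lambda p,t:C-p[0]*np.exp(-(t-11.7)/p[3])*np.sin(p[1]*(t-p[2]))
r=least_squares(lambda p:np.r_[(f(p,L[:,0])-L[:,1])/1.,(p[0]-36.5)/2,(p[1]-1.5)/.1,(p[3]-16)/4],[36.5,1.5,11.7,16],loss='soft_l1')
p=r.x;s=manip.observe();t0=s['time_s'];tcp=np.array(s['tcp_pos'])
print('p',p,'res',(f(p,L[:,0])-L[:,1])[-8:],'t',t0,tcp)
def tgt(t):
    a=np.radians(f(p,t));return np.array([819+191*np.cos(a)-146,20+191*np.sin(a)+5])
print('now err pan-strainer',tcp[:2]-tgt(t0))
for k in range(1,9):
    t=t0+.125*k;print(k,np.round((tgt(t)-tcp[:2])/250,3),np.round(f(p,t)-C,1))
E
python3 plan.py
```

```text
p [36.487  1.499 11.695 15.997] res [-0.016 -0.014  0.029] t 12.0 [472.053 109.559 167.899]
now err pan-strainer [-28.838   1.737]
1 [0.151 0.058] -21.3
2 [0.185 0.11 ] -26.1
3 [0.216 0.15 ] -29.8
4 [0.239 0.176] -32.4
5 [0.252 0.191] -33.9
6 [0.255 0.193] -34.2
7 [0.246 0.184] -33.2
8 [0.228 0.164] -31.2
```

```bash
python3 -m jog '0 0 0 0.15 0.058 0 0;0 0 0 0.185 0.11 0 0;0 0 0 0.216 0.15 0 0;0 0 0 0.239 0.176 0 0;0 0 0 0.252 0.191 0 0;0 0 0 0.255 0.193 0 0' && python3 meas.py 1 && python3 plan.py
```

```text
time_s: 12.75
tcp_pos: [535.6, 157.7, 167.9]
ee_rot: [3.141, 0.001, -0.001]
ft_force: [-1.2, -0.1, -1.2]
width: 23.9
grasp_force: 49.8
12.75 137.9 46.0 [535.627 157.747 167.902]
p [34.899  1.506 11.686 15.17 ] res [-0.018  0.101 -0.089 -0.37 ] t 12.8 [535.655 157.527 167.916]
now err pan-strainer [4.206 4.292]
1 [-0.03  -0.032] -30.8
2 [-0.051 -0.058] -28.3
3 [-0.079 -0.095] -24.8
4 [-0.11  -0.143] -20.5
5 [-0.14  -0.202] -15.6
6 [-0.168 -0.268] -10.2
7 [-0.191 -0.34 ] -4.5
8 [-0.206 -0.415] 1.3
```

```bash
python3 -m jog '0 0 0 -0.03 -0.032 0 0;0 0 0 -0.051 -0.058 0 0;0 0 0 -0.079 -0.095 0 0;0 0 0 -0.11 -0.143 0 0;0 0 0 -0.14 -0.202 0 0' && python3 meas.py 1 && python3 plan.py
```

```text
time_s: 13.42
tcp_pos: [500.2, 106.2, 168.0]
ee_rot: [3.141, 0.0, -0.0]
ft_force: [0.2, -0.8, -2.8]
width: 23.8
grasp_force: 49.8
13.425 161.2 18.4 [500.166 106.217 167.995]
p [35.081  1.656 11.705 15.358] res [-0.09  -0.221  0.105 -0.172 -0.182] t 13.475 [498.932 103.023 167.815]
now err pan-strainer [ 9.105 23.907]
1 [-0.056 -0.179] -0.1
2 [-0.066 -0.263] 6.2
3 [-0.067 -0.342] 12.1
4 [-0.061 -0.413] 17.5
5 [-0.051 -0.472] 22.0
6 [-0.04  -0.518] 25.5
7 [-0.03  -0.548] 27.9
8 [-0.025 -0.563] 29.0
```

```bash
python3 -m jog '0 0 0 -0.06 -0.195 0 0;0 0 0 -0.07 -0.275 0 0;0 0 0 -0.072 -0.355 0 0;0 0 0 -0.066 -0.425 0 0;0 0 0 -0.056 -0.485 0 0' && python3 meas.py 1 && python3 plan.py
```

```text
time_s: 14.1
tcp_pos: [487.0, -15.0, 168.0]
ee_rot: [-3.142, 0.0, -0.0]
ft_force: [0.4, 0.3, -2.2]
width: 23.6
grasp_force: 49.8
14.1 190.5 22.7 [486.996 -15.032 168.   ]
p [34.891  1.639 11.702 13.854] res [-0.112 -0.191  0.03   0.183 -0.71   0.394] t 14.15 [487.473 -17.653 167.982]
now err pan-strainer [ 0.98  -1.468]
1 [ 0.006 -0.035] 25.5
2 [ 0.014 -0.06 ] 27.5
3 [ 0.017 -0.071] 28.4
4 [ 0.016 -0.067] 28.0
5 [ 0.01  -0.048] 26.5
6 [ 0.001 -0.014] 23.9
7 [-0.009  0.031] 20.4
8 [-0.017  0.088] 16.1
```

```bash
python3 -m jog '0 0 0 0.008 -0.045 0 0;0 0 0 0.016 -0.068 0 0;0 0 0 0.019 -0.08 0 0;0 0 0 0.018 -0.076 0 0;0 0 0 0.012 -0.057 0 0;0 0 0 0.003 -0.02 0 0' && python3 meas.py 1 && python3 plan.py
```

```text
time_s: 14.9
tcp_pos: [487.4, -18.3, 167.9]
ee_rot: [-3.141, -0.001, 0.0]
ft_force: [0.3, 0.1, -3.2]
width: 23.7
grasp_force: 49.8
14.9 192.1 24.2 [487.361 -18.303 167.937]
p [35.759  1.653 11.708 10.433] res [-0.066 -0.212  0.151  0.211 -0.173  0.181  0.244] t 14.95 [486.931 -16.196 167.95 ]
now err pan-strainer [ 1.403 -4.659]
1 [-0.014  0.07 ] 17.0
2 [-0.019  0.13 ] 12.5
3 [-0.019  0.195] 7.6
4 [-0.013  0.263] 2.5
5 [-0.002  0.331] -2.6
6 [0.015 0.393] -7.5
7 [0.035 0.449] -12.0
8 [0.056 0.496] -15.8
```

```bash
python3 -m jog '0 0 0 -0.014 0.08 0 0;0 0 0 -0.019 0.142 0 0;0 0 0 -0.019 0.207 0 0;0 0 0 -0.013 0.275 0 0;0 0 0 -0.002 0.342 0 0;0 0 0 0.015 0.403 0 0' && python3 meas.py 1 && python3 plan.py
```

```text
time_s: 15.7
tcp_pos: [491.7, 83.1, 168.0]
ee_rot: [-3.141, -0.001, -0.0]
ft_force: [-0.3, 1.3, -2.6]
width: 23.6
grasp_force: 49.8
15.7 162.1 17.6 [491.653  83.057 167.952]
p [35.718  1.656 11.709 10.649] res [-0.029 -0.181  0.194  0.194 -0.053  0.398  0.209  0.167] t 15.75 [492.432  85.936 168.087]
now err pan-strainer [-0.664 -3.216]
1 [0.024 0.065] -14.0
2 [0.044 0.108] -17.5
3 [0.061 0.14 ] -20.2
4 [0.074 0.16 ] -22.0
5 [0.08  0.169] -22.8
6 [0.079 0.168] -22.7
7 [0.071 0.155] -21.6
8 [0.057 0.132] -19.6
```

Tracking is within a few mm now.

```bash
python3 -m jog '0 0 0 0.028 0.075 0 0;0 0 0 0.047 0.12 0 0;0 0 0 0.064 0.152 0 0;0 0 0 0.077 0.172 0 0;0 0 0 0.082 0.18 0 0;0 0 0 0.081 0.177 0 0;0 0 0 0.072 0.163 0 0' && python3 meas.py 1 && python3 plan.py
```

```text
time_s: 16.62
tcp_pos: [509.2, 122.0, 167.9]
ee_rot: [3.141, -0.0, -0.0]
ft_force: [-0.6, -0.2, -1.7]
width: 23.7
grasp_force: 49.8
16.625 146.2 34.0 [509.167 122.033 167.922]
p [34.773  1.65  11.704 13.673] res [-0.132  0.107  0.367 -0.178  0.769  1.266  0.097  0.537] t 16.675 [508.663 121.126 167.873]
now err pan-strainer [-3.444 -6.802]
1 [-0.003  0.   ] -20.3
2 [-0.023 -0.037] -17.2
3 [-0.045 -0.083] -13.3
4 [-0.065 -0.137] -9.0
5 [-0.083 -0.196] -4.4
6 [-0.096 -0.258] 0.4
7 [-0.104 -0.319] 5.0
8 [-0.107 -0.377] 9.3
```

```bash
python3 -m jog '0 0 0 -0.005 -0.005 0 0;0 0 0 -0.025 -0.042 0 0;0 0 0 -0.047 -0.09 0 0;0 0 0 -0.067 -0.145 0 0;0 0 0 -0.085 -0.204 0 0;0 0 0 -0.098 -0.265 0 0' && python3 meas.py 1 && python3 plan.py
```

```text
time_s: 17.42
tcp_pos: [484.5, 54.9, 168.0]
ee_rot: [3.141, -0.0, 0.0]
ft_force: [-0.3, -0.5, -2.7]
width: 23.5
grasp_force: 49.8
17.425 170.5 35.0 [484.488  54.893 168.011]
p [34.775  1.65  11.704 13.671] res [ 0.108  0.366 -0.175  0.772  1.263  0.09   0.54  -0.007] t 17.475 [483.949  51.989 167.878]
now err pan-strainer [0.249 1.563]
1 [-0.007 -0.066] 6.8
2 [-0.008 -0.122] 11.0
3 [-0.005 -0.17 ] 14.6
4 [-0.001 -0.209] 17.5
5 [ 0.003 -0.238] 19.7
6 [ 0.006 -0.255] 21.0
7 [ 0.007 -0.26 ] 21.4
8 [ 0.006 -0.253] 20.8
```

```bash
python3 -m jog '0 0 0 -0.008 -0.075 0 0;0 0 0 -0.009 -0.131 0 0;0 0 0 -0.006 -0.178 0 0;0 0 0 -0.001 -0.216 0 0;0 0 0 0.003 -0.244 0 0;0 0 0 0.006 -0.26 0 0;0 0 0 0.007 -0.264 0 0' && python3 meas.py 1 && python3 plan.py
```

```text
time_s: 18.35
tcp_pos: [486.7, -9.7, 167.9]
ee_rot: [-3.141, -0.001, -0.0]
ft_force: [-0.9, -0.6, -1.9]
width: 23.6
grasp_force: 49.8
18.35 190.6 23.0 [486.662  -9.733 167.911]
p [35.025  1.651 11.705 12.773] res [ 0.304 -0.185  0.653  1.05   0.189  0.965  0.01   0.263] t 18.4 [486.656  -9.673 167.904]
now err pan-strainer [1.275 1.104]
1 [-0.007  0.007] 19.8
2 [-0.011  0.029] 18.1
3 [-0.015  0.061] 15.7
4 [-0.018  0.102] 12.7
5 [-0.019  0.148] 9.2
6 [-0.016  0.199] 5.3
7 [-0.01   0.252] 1.4
8 [-0.001  0.304] -2.6
```

```bash
python3 -m jog '0 0 0 -0.007 0.007 0 0;0 0 0 -0.011 0.029 0 0;0 0 0 -0.015 0.063 0 0;0 0 0 -0.018 0.105 0 0;0 0 0 -0.019 0.152 0 0;0 0 0 -0.016 0.203 0 0;0 0 0 -0.01 0.255 0 0' && python3 meas.py 1 && python3 plan.py
```

```text
time_s: 19.27
tcp_pos: [484.2, 55.2, 167.9]
ee_rot: [-3.141, -0.001, -0.0]
ft_force: [0.2, -0.3, -2.2]
width: 23.9
grasp_force: 49.8
19.275 171.0 38.2 [484.161  55.157 167.94 ]
p [35.074  1.652 11.706 12.696] res [-0.157  0.704  0.993  0.068  1.03   0.191  0.23   0.267] t 19.325 [484.501  57.631 168.074]
now err pan-strainer [-0.609 -1.695]
1 [0.013 0.057] -4.3
2 [0.027 0.104] -8.0
3 [0.041 0.145] -11.2
4 [0.055 0.178] -13.9
5 [0.066 0.203] -15.9
6 [0.074 0.218] -17.3
7 [0.078 0.225] -17.9
8 [0.077 0.223] -17.7
```

```bash
python3 -m jog '0 0 0 0.016 0.068 0 0;0 0 0 0.03 0.115 0 0;0 0 0 0.043 0.156 0 0;0 0 0 0.057 0.188 0 0;0 0 0 0.067 0.212 0 0;0 0 0 0.075 0.226 0 0' && python3 meas.py 1 && python3 plan.py
python3 - <<'E'
import glob
from ang import *
o=[]
a=np.linspace(0,6.28,90)
for f,t in(('14.900',(487.4,-18.3)),('15.700',(491.7,83.1)),('17.425',(484.5,54.9))):
    im=cv2.imread(f'pics/m_{f}.png');ph=np.radians(angle(im)[0])
    c=np.array([t[0]+146,t[1]-5]);u0=proj('top',(c[0],c[1],150))[0]-[33,33];u0=u0.round()
    g=cv2.resize(im[int(u0[1]):int(u0[1])+66,int(u0[0]):int(u0[0])+66],None,fx=4,fy=4,interpolation=cv2.INTER_CUBIC)
    for q,R,z,col in((c,60,119,(0,0,255)),((819+191*np.cos(ph),20+191*np.sin(ph)),45,210,(0,255,255))):
        for u in(proj('top',np.c_[q[0]+R*np.cos(a),q[1]+R*np.sin(a),0*a+z])-u0)*4:cv2.circle(g,tuple(int(v) for v in u),1,col,-1)
    o.append(g)
cv2.imwrite('pics/g7.png',np.hstack(o))
E
```

```text
time_s: 20.08
tcp_pos: [503.0, 110.7, 167.9]
ee_rot: [3.142, 0.0, -0.0]
ft_force: [-0.1, 0.3, -1.2]
width: 23.6
grasp_force: 49.8
20.075 152.1 24.9 [502.968 110.709 167.91 ]
p [34.904  1.653 11.705 13.189] res [ 0.773  1.08  -0.021  0.818  0.236  0.539  0.247  0.358] t 20.125 [503.252 111.164 167.949]
now err pan-strainer [-0.901 -3.121]
1 [0.005 0.016] -18.3
2 [0.002 0.01 ] -17.8
3 [-0.005 -0.005] -16.5
4 [-0.016 -0.028] -14.6
5 [-0.029 -0.058] -12.1
6 [-0.043 -0.095] -9.2
7 [-0.056 -0.137] -5.9
8 [-0.067 -0.182] -2.4
```

View pics/g7.png

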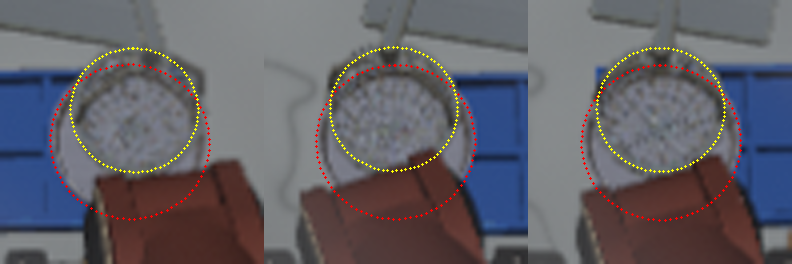

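The frames show the pan rim (red) and basket (yellow) overlapping, centred within about 1 cm at 14.9, 15.7 and 17.4 s. It has been followed for over 6 s, so I'll carry the pan to the mat.

```bash
python3 -m jog '0 0 0 0 -0.06 -0.04 0;0 0 0 0 -0.2 -0.06 0;0 0 0 0 -0.36 -0.06 0;0 0 0 0 -0.52 -0.06 0;0 0 0 0 -0.68 -0.06 0;0 0 0 0 -0.84 -0.06 0;0 0 0 0 -0.95 -0.06 0;0 0 0 0 -1 -0.06 0' && python3 -m jog '0 0 -0.05 0 -0.1 0 0;0 0 -0.12 0 -0.24 0 0;0 0 -0.2 0 -0.4 0 0;0 0 -0.245 0 -0.5 0 0;0 0 -0.245 0 -0.532 -0.02 0;0 0 -0.245 0 -0.532 -0.06 0;0 0 -0.245 0 -0.532 -0.1 0'
python3 - <<'E'
from h import *
s=manip.observe();t=s['tcp_pos'];print(t,s['ee_rot'],s['qpos'])
im=manip.get_image('top')[:,:,::-1].copy();cv2.imwrite('pics/t8.png',im)
print([(np.round(d['point']),round(d['score'],2)) for d in manip.recognise('top','pan')])
# fit rim circle: score of edge strength for candidate centres
g=cv2.cvtColor(im,cv2.COLOR_BGR2GRAY);e=cv2.GaussianBlur(cv2.magnitude(cv2.Sobel(g,5,1,0),cv2.Sobel(g,5,0,1)),(0,0),.8)
z=t[2]-49;a=np.linspace(-1.3,1.3,60);best=[]
for dx in range(130,166,2):
  for dy in range(-60,0,2):
    P=np.c_[t[0]+dx+60*np.cos(a),t[1]+dy+60*np.sin(a),0*a+z];u=proj('top',P).astype(np.float32)
    best.append((cv2.remap(e.astype(np.float32),u[:,:1],u[:,1:],1).mean(),dx,dy))
print(sorted(best)[-4:])
E
```

```text
time_s: 21.12
tcp_pos: [501.3, -143.2, 152.3]
ee_rot: [3.14, -0.008, -0.003]
ft_force: [1.0, 1.6, -1.7]
width: 23.8
grasp_force: 49.8
time_s: 22.0
tcp_pos: [503.0, -270.1, 126.9]
ee_rot: [-3.125, 0.296, 0.002]
ft_force: [0.2, -0.0, -3.1]
width: 24.0
grasp_force: 49.8
[ 502.966 -270.096  126.895] [-3.125  0.296  0.002] [ 0.526  0.625 -0.11   1.78   0.093  0.743 -1.392]
[(array([213., 332.,  -0.]), 0.95), (array([517., 551.,   1.]), 0.91), (array([ 659., -302.,   55.]), 0.73)]
[(np.float32(111.96701), 134, -22), (np.float32(113.17432), 134, -28), (np.float32(114.82162), 134, -26), (np.float32(114.88562), 134, -24)]
```

```bash
python3 -m jog '0 0 0 0.016 -0.016 -0.05 0;0 0 0 0.016 -0.016 -0.1 0;0 0 0 0.016 -0.016 -0.14 0;0 0 0 0.016 -0.016 -0.165 0;0 0 0 0.016 -0.016 -0.178 0;0 0 0 0.016 -0.016 -0.186 0;0 0 0 0.016 -0.016 -0.19 0;0 0 0 0.016 -0.016 -0.19 0'
```

```text
time_s: 23.1
tcp_pos: [506.9, -276.6, 80.6]
ee_rot: [3.127, -0.301, 0.001]
ft_force: [-0.8, -0.8, -2.3]
width: 23.7
grasp_force: 49.8
```

```bash
python3 -m jog '0 0 0 0 0 -0.003 0;0 0 0 0 0 -0.005 0;0 0 0 0 0 -0.005 0'; python3 -c "
from station import manip
s=manip.observe();print(s['ft_force'],s['moment'],s['tcp_pos'])"
```

```text
time_s: 23.48
tcp_pos: [506.9, -276.5, 79.4]
ee_rot: [3.127, -0.301, 0.0]
ft_force: [0.0, 0.4, -1.5]
width: 23.4
grasp_force: 49.8
[ 5.71406212e-04  3.53081090e-01 -1.47517028e+00] [-0.00563083  0.24085124  0.00854204] [ 506.91087509 -276.52256123   79.36019853]
```

```bash
python3 -m jog '0 0 0 0 0 -0.004 0;0 0 0 0 0 -0.006 0;0 0 0 0 0 -0.006 0'; python3 -c "
from station import manip
s=manip.observe();print(s['ft_force'],s['moment'],s['tcp_pos'])"
```

```text
time_s: 23.85
tcp_pos: [507.0, -276.5, 79.3]
ee_rot: [3.127, -0.301, 0.001]
ft_force: [-1.7, 1.4, 8.6]
width: 23.9
grasp_force: 49.8
[-1.67629607  1.42850898  8.62125836] [0.39077827 0.79354864 0.03187811] [ 506.95741541 -276.51888612   79.30555429]
```

Contact is made. I'll release, rise, and check.

```bash
python3 -m jog '0 0 0 0 0 0.004 0;0 0 0 0 0 0.004 0.2;0 0 0 0 0 0.004 0.45;0 0 0 0 0 0.004 0.6;0 0 0 0 0 0.004 0.8;0 0 0 0 0 0.004 0.8;0 0 0 0 0 0.004 0.8;0 0 0 0 0 0.004 0.8' && python3 -m jog '0 0 0 0 0 0 0.8;0 0 0 0 0 0 0.8;0 0 0 0 0 0.1 0.8;0 0 0 0 0 0.3 0.8;0 0 0 0 0 0.5 0.8;0 0 0 -0.1 0 0.7 0.8;0 0 0 -0.25 0 0.75 0.8;0 0 0 -0.25 0 0.75 0.8' && python3 -m jog '0 0 0 0 0 0 0.8;0 0 0 0 0 0 0.8'
python3 - <<'E'
from h import *
from scipy.spatial.transform import Rotation as Ro
s=manip.observe();t=np.array(s['tcp_pos']);R=Ro.from_rotvec(s['ee_rot']).as_matrix();print(s['time_s'],t,s['ft_force'])
w=manip.get_image('wrist')[:,:,::-1].copy();cv2.imwrite('pics/w9.png',w)
im=manip.get_image('top')[:,:,::-1].copy();cv2.imwrite('pics/t9.png',im)
for c in('wrist','top'):print(c,[(np.round(d['point']),round(d['score'],2)) for d in manip.recognise(c,'pan')],[(np.round(d['point']),round(d['score'],2)) for d in manip.recognise(c,'mat')])
# dark grip top in the wrist view, pan disc by brightness
p=manip.camera_params('wrist');H=p['hand_eye']
def ww(uv,z):
    x=cv2.undistortPoints(np.array([[uv]],float),p['K'],np.array([p['k1'],0,0,0]))[0,0]
    o=t+R@H[:3,3];d=R@H[:3,:3]@np.array([x[0],x[1],1]);return (o+d*(z-o[2])/d[2])[:2]
hsv=cv2.cvtColor(w,cv2.COLOR_BGR2HSV)
for nm,m,z in(('grip',(hsv[...,2]<45),99),('pan',(hsv[...,2]>130)&(hsv[...,1]<60)&(hsv[...,0]>105)&(hsv[...,0]<140),10)):
    n,l,st,ce=cv2.connectedComponentsWithStats(m[:240].astype(np.uint8))
    for i in np.argsort(-st[1:,4])[:4]+1:print(nm,st[i],ce[i],ww(ce[i],z))
E
```

```text
time_s: 24.85
tcp_pos: [506.9, -276.5, 78.7]
ee_rot: [-3.127, 0.301, -0.0]
ft_force: [-0.0, -0.6, 0.1]
width: 73.8
grasp_force: 0.0
time_s: 25.85
tcp_pos: [442.3, -277.6, 267.9]
ee_rot: [3.125, -0.306, 0.002]
ft_force: [0.2, 0.1, -0.2]
width: 74.1
grasp_force: 0.0
time_s: 26.1
tcp_pos: [445.1, -276.0, 265.3]
ee_rot: [-3.126, 0.299, 0.001]
ft_force: [0.0, 0.6, -0.1]
width: 74.6
grasp_force: 0.0
26.1 [ 445.058 -275.952  265.3  ] [ 0.023  0.596 -0.131]
wrist [(array([ 627., -289.,    5.]), 0.67), (array([499., -52.,  10.]), 0.54)] [(array([ 544., -262.,    7.]), 0.67), (array([ 635., -291.,    9.]), 0.29)]
top [(array([213., 334.,  -1.]), 0.89), (array([ 657., -309.,    5.]), 0.62), (array([519., 549.,   2.]), 0.6)] [(array([ 590., -250.,    4.]), 0.84)]
pan [ 220    0  105  121 5663] [272.168  37.581] [ 624.617 -299.691]
pan [ 50 196  30  44 397] [ 67.121 217.   ] [458.723  27.281]
pan [ 25 195  24  45  65] [ 31.723 211.631] [476.406  78.175]
pan [124 230   4   5  11] [125.727 231.545] [422.427 -50.842]
```

```bash
python3 - <<'E'
from h import *
im=cv2.imread('pics/t9.png');g=cv2.cvtColor(im,cv2.COLOR_BGR2GRAY)
e=cv2.GaussianBlur(cv2.magnitude(cv2.Sobel(g,5,1,0),cv2.Sobel(g,5,0,1)),(0,0),.8).astype(np.float32)
a=np.linspace(-2,1.6,90);b=[]
for x in range(620,680,2):
  for y in range(-330,-280,2):
    u=proj('top',np.c_[x+60*np.cos(a),y+60*np.sin(a),0*a+30]).astype(np.float32)
    b.append((cv2.remap(e,u[:,:1],u[:,1:],1).mean(),x,y))
print(sorted(b)[-5:])
c=np.array([594.,-293]);th=np.radians(-13.2)
for o in (sorted(b)[-1][1:],):
  d=np.array(o)-c;print('pan centre in mat',d@[np.cos(th),np.sin(th)],d@[-np.sin(th),np.cos(th)],'(expect 54,0)')
E
```

```text
[(np.float32(99.79069), 640, -304), (np.float32(100.08828), 640, -300), (np.float32(100.65173), 640, -302), (np.float32(100.8416), 642, -298), (np.float32(101.52174), 642, -300)]
pan centre in mat 48.33024342868629 4.145789445199353 (expect 54,0)
```

```bash
python3 -c "
from station import manip
print(manip.job_done())"
```

```text
the job is handed in; nothing more can be done
None
```

I handed the job in at about 26 s with every step carried out. The strainer was pushed about 37° by my estimate, then followed closely for over 6 s, except for a lag of about 25 mm around 13.5 s. The pan is set down within about 7 mm of the mat's middle and released. The hand-in call gave no verdict.

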